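Silhouette shot of a dopped stone

ROBOT

A 7-joint arm with a two-finger parallel gripper is mounted at the origin on the work surface; the furniture and walls round the work are solid. World frame = base frame: x ahead of the robot, y to its left, z up, the work surface at z = 0. Lengths are in m, angles in rad, forces in N, time in s.
With the tool pointing down it reaches from about 0.4 to 0.875 m from the base axis. Payload 19.3 kg.
Tool frame: the origin (TCP) lies midway between the tips of the shut fingers; the grasp point (between the pads) lies 19 mm behind it; z points along the fingers, y is the line along which they close (so a half turn about z gives the same grasp; the last joint's range is limited). The gripper opens to 85 mm and grips with 20 to 120 N. Pads are 22 mm wide; open, the fingers measure 114 mm over their backs; the gripper's body (76 mm by 85 mm) begins 54 mm behind the grasp point. The pads swing forward as they close: fully open they stand 13 mm farther back than shut.
Start: joints at [1.091, 0.521, -0.036, 1.599, 0.021, 1.021, -0.113], TCP at [0.249, -0.573, 0.231] pointing down, gripper open.
Joint ranges: [-2.91, 2.91], [-0.3, 2.13], [-1.5, 1.42], [0.17, 2.43], [-1.26, 4.41], [0.16, 1.93], [-2.52, 2.52]. Speed limits (rad/s): [1.89, 1.89, 2.39, 2.39, 3.01, 3.01, 3.01].

INTERFACE

Orientations are given as [roll, pitch, yaw] about the fixed x, y, z axes, in that order (R = Rz(yaw) Ry(pitch) Rx(roll)).
In Python, from cell import ctrl, eyes gives the robot as it stands.
- The arm moves only by the tool step_arm, never from a script. Its argument "motion" is a list of rows, each an object of numbers: "x", "y", "z": the shift along the tool's x, y, z in cm; "wx", "wy", "wz": the turn, a rotation vector about the tool's x, y, z in units of 6 degrees (1.0 is 6 degrees). A call has exactly 5 rows; each row is the pose to reach, as a shift and turn from the pose commanded when the call began, along the tool's axes at that moment; what a row does not reach only later rows make up. A row lasts 1/12 s, in which the tool goes at most 41.7 mm and 7.16 degrees, less where a joint would pass 70% of its speed; a pose out of reach is approached as far as the arm can. A call with a gripper value outside its range is refused whole. "gripper" is the opening, from 0 (shut) to 1 (fully open), set as the call begins (left out, the last holds). The fingers move at their own pace and stop on an object; the grip force is fixed at half the most. Time passes only in rows, so rows that repeat a pose let the fingers close, or fill a call up. It gives the time, the measured TCP pose, the force, the opening and the grip force at its end, in the units of the state.
- ctrl.get_obs(): the state, without advancing time (a new reading comes with each control period).
- eyes.capture(name): name is "scene" or "side" or "wrist"; returns a dict with "image" (480x640x3 uint8, red, green, blue), "z_map" (480x640 float32, m along the optical axis (not along the pixel's ray), 0 where there is no reading), "K" (3x3 intrinsics, pixels), "R" (3x3) and "t" (3): a world point X has camera coordinates R X + t. Camera axes: x right, y down, z forward; pixel columns grow to the right and rows downward; lengths in m; the calibration is good to about 2 mm. The wrist camera is an equidistant fisheye: a pixel r from the principal point sees the ray r / f radians off the axis. A picture is of the moment at which its call begins.
- ctrl.finish_job(): hands the job in; it is judged then, once.
Trained networks look in a picture, given as the dict that the camera call returned (one of the last four; its "shot" number tells which), for a name from the list of things; names that differ only in an ending like _2 or _b are one class to them, and where a whole thing is asked for, a point or a joint stands for the part that bears it (a point fixed in the world has none). Each returns a list of dicts, best first, with "p" (0 to 1); they miss things now and then, are a little off and sometimes report something else, mostly with a low value. They report only what shows in the picture. A call takes as long as a camera call. They do not tell look-alikes from the thing itself.
- eyes.look_for(picture, target): "centre" ([x, y, z] in m, in world coordinates, good to about 4 mm: the middle of the surface that is visible of it).
- eyes.trace(picture, target): "pixels" (480x640 bool, what is visible of it).
The state is a dict: "t": time; "joint_positions": joint angles; "qd": joint speeds; "joint_torque": joint torques, N m; "tool_pos": TCP position; "tcp_rot": TCP orientation; "contact_force": force on the tool from outside, world axes, zero at the start; "wrist_torque": the same for the moment, N m; "width": opening from 0.0 (shut) to 1.0 (fully open); "gripper_force": force on a finger pad.
Only numpy, scipy, OpenCV 4.12 (cv2) and the standard library are available. Lean on these libraries where they do the work, as an engineer would, in place of code of your own. Each camera call takes 0.05 s, during which the arm holds its last target. There are 200 camera calls.

TASK

Take the dop that carries the cut stone out of the wooden block and stand it, stone up and foot fully home, in the socket of the silhouette bench, and let go of it. Then swing the diffuser flap up off its rest (it has a finger pin at its side) without letting it fall either way: it has no catch, so bring it to its balance point, square upright behind the stone, and finish while still holding it there between the fingers for the picture. Do not let the flap tip over towards the stone, and leave the other dops and the things lying about where they are.

Things in the scene. Friction and masses are not known exactly. Their poses are not given: they have to be found in the camera images.
- bench: Silhouette bench, a fixed aluminium rail plate 72 x 370 mm, top 12 mm above the table, carrying in a row a small camera, dop socket, hinged diffuser flap and lamp. Origin: centre of its underside. Its y axis runs from the camera (y = -180 to -120 mm, 133 mm high) to the round lamp (y = +147 to +183 mm, 112 mm high); x points across, roughly away from the robot; z up.
- socket (a point): Mouth of the dop socket: a steel post 28 mm square, 46 mm high above the table, with one upright round bore of 10.5 mm, chamfered 2 mm at the mouth and 22 mm deep. The point is the centre of the mouth (bench x = 0, y = -20 mm).
- hinge_mid (a point): Middle of the flap's hinge axis, 48 mm above the table (bench x = 0, y = +35 mm). The axis runs along bench x.
- flap (a joint): Angle of the diffuser flap: dark frame, white panel, 76 mm wide, reaching 86 mm from its hinge, 7 mm thick, 0.12 kg. 0 = lying back level towards the lamp on its rest (as it starts); grows as its free edge rises; 1.57 = square upright, its balance point; beyond that it falls towards the stone (stop 2.6). The hinge is almost without friction: let go, the flap falls.
- flap_pin (a point): Finger pin of the flap: a round steel bar of 10 mm, sticking out sideways towards bench -x, parallel to the hinge axis and 70 mm from it; free from 41 to 73 mm off the bench's centre line, with a 14 mm end button. The point is on the bar at 57 mm, 48 mm above the table (only table below) with the flap down, 118 mm upright. Pinched along bench y from above, it turns between the fingers.
- block_top (a point): The dop block, a fixed wooden block 46 x 152 x 30 mm on a 3 mm wider foot, with three bores in a row along its y axis, at y = -48, 0 and +48 mm, each 22 mm deep and holding a dop; which dop stands where varies. The point is the centre of its top face, 30 mm above the table. A grip along the block's x axis clears the neighbouring dops.
- stone_dop_grip (a point): The dop with the stone: upright brass rod, 9 mm diameter, with a round grip collar of 20 mm diameter, 16 mm high, and on top a 12 mm cup with a clear pointed cut stone 16 mm wide; 89 mm high, about 45 g. The point is the collar's centre, 50 mm above the dop's foot; the foot stands 8 mm above the table in the block. z axis towards the stone. Grip it round the collar; below it the bare rod goes into the bore.
- stone_dop_foot (a point): Centre of that dop's foot face (lower end of the rod).
- cone_dop_grip (a point): A bare dop of the same make, no stone, ending in a point, 76 mm high; the point is its collar's centre, 50 mm above its foot. Leave it in the block.
- flat_dop_grip (a point): A bare dop of the same make, no stone, ending in a flat 12 mm cup, 71 mm high; the point is its collar's centre, 50 mm above its foot. Leave it in the block.
- tweezers: Steel tweezers, 150 mm long, lying on the table nearer the robot than the bench. Bystander.
- gem_jar: Small clear jar, 37 mm wide, 23 mm high, beyond the dop block. Bystander.
- bottle: White squeeze bottle, 36 mm wide, 103 mm high, beyond the dop block. Bystander.
- tester: Pen-shaped tester, 154 mm long, lying beyond the dop block. Bystander.
- pen: Ball pen, 140 mm long, lying to the robot's right, nearer than the dop block. Bystander.
- ring_a: Finger ring with one stone, 31 mm, beyond the dop block. Bystander.
There are look-alikes about, which are no part of the job. What is shaped like the part that bears stone_dop_grip but blue is not meant.

How it is judged:
By the outcome, as a careful person would: the job done as asked, in the order asked, and still so for the second after the job is handed in, while the arm keeps its last pose, push and grip.
It also fails if it takes over 54 s, if anything falls off the work surface, if the arm or the gripper's body presses on something with over 40 N, if the wrist force passes 120 N, or if a joint passes its speed limit or range.

## Working session

There is one attempt and no reset: what is moved stays moved. The work goes in short steps, Python scripts to look and compute and a tool call to move; the robot and the scene stay as the last step left them, time stands still between calls to the robot, and variables do not carry over. Pictures are saved under pics/ and viewed, at most 10 in all, crops included, and the job is handed in when it is done.

Besides the shell and the picture viewer there is one more tool, called after "Call:" by a JSON object that holds its "method" and its "body", one argument or row to a line. step_arm: Moves the arm, as the interface text tells. Its arguments: {"type":"object","properties":{"motion":{"type":"array"},"gripper":{"type":"number"}},"required":["motion"]}

```bash
mkdir -p pics
cat > h.py <<'E'
import numpy as np, cv2
from cell import ctrl, eyes
def save(c,n): cv2.imwrite('pics/'+n+'.png', c['image'][:,:,::-1])
def pts(c,mask):
    v,u=np.nonzero(mask&(c['z_map']>0)); z=c['z_map'][v,u]
    K=c['K']; P=np.stack([(u-K[0,2])/K[0,0]*z,(v-K[1,2])/K[1,1]*z,z],1)
    return (P-c['t'])@c['R']
E
python3 - <<'E'
from h import *
o=ctrl.get_obs(); print({k:np.round(v,3) for k,v in o.items()})
for n in ('scene','side'):
    c=eyes.capture(n); save(c,n+'0')
    print(n,'cam',np.round(-c['R'].T@c['t'],3))
    for t in ['bench','flap','flap_pin','block_top','stone_dop_grip','cone_dop_grip','flat_dop_grip','socket','tweezers','pen','hinge_mid']:
        try:
            print(t,[(np.round(d['centre'],3).tolist(),round(d['p'],2)) for d in eyes.look_for(c,t)[:4]])
        except Exception as e: print(t,e)
E
```

```text
{'t': np.float64(0.0), 'joint_positions': array([ 1.091,  0.522, -0.036,  1.6  ,  0.021,  1.021, -0.113]), 'qd': array([ 0.   ,  0.   , -0.002,  0.   , -0.001, -0.001,  0.   ]), 'joint_torque': array([ 2.0000e-03, -9.2712e+01,  1.9800e+00, -3.6994e+01,  1.8000e-02,
        8.0000e-03, -0.0000e+00]), 'tool_pos': array([ 0.249, -0.573,  0.231]), 'tcp_rot': array([-3.14,  0.  ,  0.41]), 'contact_force': array([-0.14 , -0.971,  0.326]), 'wrist_torque': array([ 0.021,  0.002, -0.014]), 'gripper_force': np.float64(0.0), 'width': np.float64(0.999)}
scene cam [ 1.007 -0.778  0.514]
bench [([0.588, 0.16, 0.041], 0.91)]
flap [([0.59, 0.288, 0.049], 0.98)]
flap_pin [([0.593, 0.293, 0.051], 0.69), ([0.469, -0.104, 0.061], 0.47)]
block_top [([0.608, -0.109, 0.023], 0.62), ([0.484, -0.137, 0.028], 0.58)]
stone_dop_grip [([0.351, -0.147, 0.048], 0.78), ([0.485, -0.153, 0.066], 0.76)]
cone_dop_grip [([0.47, -0.103, 0.059], 0.58)]
flat_dop_grip [([0.459, -0.057, 0.059], 0.67)]
socket [([0.592, 0.157, 0.044], 0.71)]
tweezers [([0.385, 0.166, 0.004], 0.82), ([0.589, 0.16, 0.044], 0.48)]
pen [([0.36, -0.278, 0.006], 0.74), ([0.46, -0.058, 0.06], 0.15)]
hinge_mid [([0.592, 0.152, 0.042], 0.72), ([0.457, -0.054, 0.061], 0.41)]
side cam [ 0.31  -1.014  0.583]
bench [([0.566, 0.057, 0.052], 0.87)]
flap [([0.589, 0.287, 0.055], 0.5)]
flap_pin [([0.589, 0.29, 0.047], 0.61)]
block_top [([0.46, -0.138, 0.031], 0.56)]
stone_dop_grip [([0.477, -0.15, 0.066], 0.63), ([0.341, -0.146, 0.056], 0.44)]
cone_dop_grip [([0.469, -0.103, 0.063], 0.69), ([0.461, -0.139, 0.032], 0.16)]
flat_dop_grip [([0.451, -0.057, 0.061], 0.57)]
socket [([0.568, 0.05, 0.052], 0.81), ([0.599, -0.115, 0.025], 0.28)]
tweezers [([0.459, -0.138, 0.033], 0.21)]
pen [([0.355, -0.279, 0.012], 0.76), ([0.564, 0.051, 0.055], 0.45), ([0.589, 0.292, 0.054], 0.42)]
hinge_mid [([0.564, 0.054, 0.049], 0.81), ([0.594, -0.116, 0.022], 0.36)]
```

View pics/scene0.png

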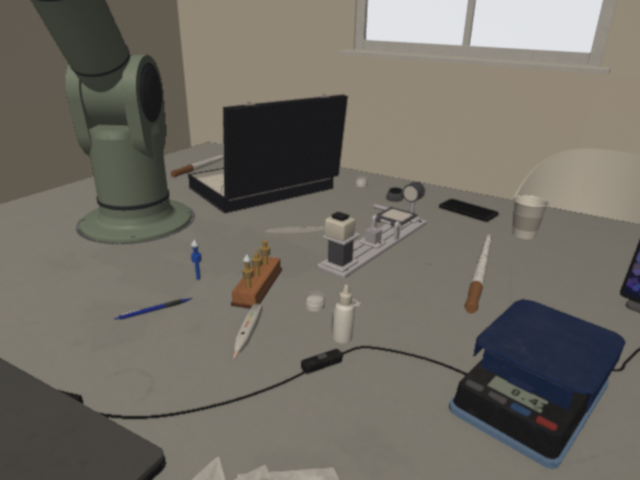

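View pics/side0.png

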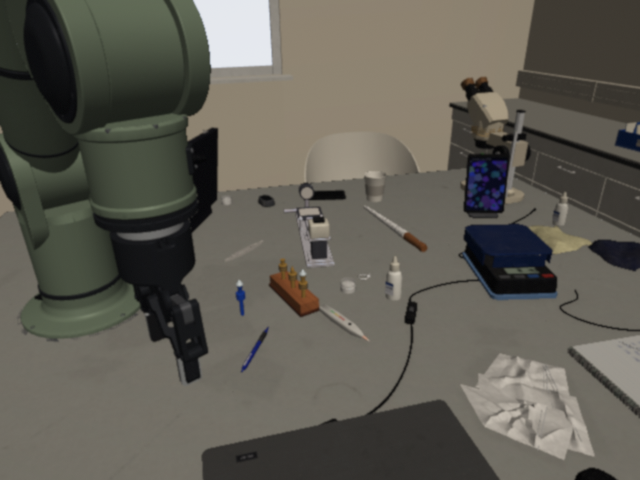

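The scene view shows the stone dop at (248,265), the near end of the block, with the blue look-alike at (196,260) and the bench at (330–425, 215–265) with the flap at (395,215). I'll refine these positions with the depth maps.

Run:
```python
from h import *
for n in ('scene','side'):
    c=eyes.capture(n)
    for t in ['stone_dop_grip','cone_dop_grip','flat_dop_grip','flap','flap_pin']:
        for d in eyes.trace(c,t)[:2]:
            P=pts(c,d['pixels'])
            if len(P)<5: continue
            v,u=np.nonzero(d['pixels'])
            print(n,t,round(d['p'],2),len(P),'uv',int(u.mean()),int(v.mean()),np.round(np.median(P,0),3),np.round(np.percentile(P,3,axis=0),3),np.round(np.percentile(P,97,axis=0),3))
    # bench: rail plate points at z~12mm
    for d in eyes.trace(c,'bench')[:1]:
        P=pts(c,d['pixels']); Q=P[(abs(P[:,2]-.012)<.004)]
        r=cv2.minAreaRect(Q[:,:2].astype(np.float32)*1000); print(n,'bench',len(Q),r)
        r=cv2.minAreaRect(P[:,:2].astype(np.float32)*1000); print('all',len(P),r)
    for d in eyes.trace(c,'block_top')[:2]:
        P=pts(c,d['pixels']); Q=P[(abs(P[:,2]-.030)<.004)]
        if len(Q)>5: print(n,'block',len(Q),cv2.minAreaRect(Q[:,:2].astype(np.float32)*1000))
```

```text
scene stone_dop_grip 0.74 259 uv 196 258 [ 0.35  -0.144  0.051] [ 0.286 -0.151  0.   ] [ 0.358 -0.084  0.085]
scene stone_dop_grip 0.6 217 uv 247 270 [ 0.487 -0.151  0.065] [ 0.402 -0.157  0.   ] [ 0.494 -0.052  0.092]
scene cone_dop_grip 0.66 133 uv 256 262 [ 0.472 -0.105  0.06 ] [ 0.463 -0.112  0.034] [ 0.479 -0.093  0.076]
scene cone_dop_grip 0.55 336 uv 315 301 [ 0.607 -0.109  0.02 ] [ 0.589 -0.118  0.   ] [ 0.619 -0.088  0.024]
scene flat_dop_grip 0.42 156 uv 265 250 [ 0.458 -0.059  0.061] [ 0.373 -0.066 -0.   ] [0.465 0.054 0.078]
scene flap 0.64 426 uv 395 215 [0.595 0.287 0.05 ] [0.544 0.239 0.047] [0.635 0.32  0.052]
scene flap_pin 0.68 534 uv 394 214 [0.592 0.29  0.049] [ 0.512  0.236 -0.   ] [0.636 0.414 0.053]
scene bench 1218 ((585.38232421875, 270.5718688964844), (118.31240844726562, 515.0825805664062), 1.2818734645843506)
all 4437 ((519.3535766601562, 274.5938415527344), (500.6462707519531, 231.08775329589844), 82.8727798461914)
scene block 688 ((470.7908630371094, -101.04731750488281), (48.088993072509766, 157.77833557128906), 15.45034122467041)
side stone_dop_grip 0.
[... 412 characters left out ...]
p 0.67 283 uv 306 210 [0.588 0.29  0.051] [0.536 0.244 0.047] [0.629 0.321 0.053]
side flap 0.3 1921 uv 312 229 [0.568 0.05  0.051] [0.538 0.021 0.009] [0.618 0.363 0.124]
side flap_pin 0.77 346 uv 304 210 [0.586 0.296 0.05 ] [ 0.534  0.239 -0.   ] [0.632 0.457 0.054]
side flap_pin 0.67 1926 uv 312 230 [0.568 0.054 0.05 ] [0.538 0.021 0.006] [0.62  0.366 0.124]
side bench 392 ((583.720947265625, 196.79180908203125), (364.03790283203125, 70.99784851074219), 83.1666259765625)
all 1926 ((723.21044921875, 1113.4052734375), (2218.243896484375, 121.5660400390625), 80.25157165527344)
side block 594 ((466.61724853515625, -104.0719223022461), (48.35166931152344, 155.4383544921875), 17.65399169921875)
```

```bash
cat >> h.py <<'E'
from scipy.spatial.transform import Rotation as Ro
def to(p,yawdeg):
    o=ctrl.get_obs(); A=Ro.from_euler('xyz',o['tcp_rot']); B=Ro.from_euler('xyz',[np.pi,0,np.radians(yawdeg)])
    print('t',round(float(o['t']),2),'pos',np.round(o['tool_pos'],4),'rpy',np.round(np.degrees(o['tcp_rot']),2),'j7',np.round(o['joint_positions'],2),'F',np.round(o['contact_force'],1),'w',round(float(o['width']),3))
    print('cm',np.round(A.inv().apply(np.array(p)-o['tool_pos'])*100,2),'turn',np.round(np.degrees((A.inv()*B).as_rotvec())/6,2))
E
python3 -c "
from h import *
to([0.481,-0.149,0.17],106)"
```

```text
t 2.0 pos [ 0.249  -0.5733  0.2313] rpy [-180.      0.     23.48] j7 [ 1.09  0.52 -0.04  1.6   0.02  1.02 -0.11] F [-0.  -0.3 -0.9] w 1.0
cm [ 38.18 -29.67   6.13] turn [ -0.     0.   -13.75]
```

Call:
{"method": "step_arm", "body": {
  "motion": [
    {"x": 3.2,"y": -2.5,"z": 0,"wz": -1.15},
    {"x": 6.4,"y": -5,"z": 0,"wz": -2.3},
    {"x": 9.6,"y": -7.5,"z": 0,"wz": -3.45},
    {"x": 12.8,"y": -10,"z": 0,"wz": -4.6},
    {"x": 16,"y": -12.5,"z": 0,"wz": -5.75}
  ],
  "gripper": 1
}}

```text
$.motion[0]: bad value
```

```bash
python3 -c "
from h import *
to([0.481,-0.149,0.17],106)"
```

```text
t 2.0 pos [ 0.249  -0.5733  0.2313] rpy [-180.      0.     23.48] j7 [ 1.09  0.52 -0.04  1.6   0.02  1.02 -0.11] F [-0.  -0.3 -0.9] w 1.0
cm [ 38.18 -29.67   6.13] turn [ -0.     0.   -13.75]
```

Call:
{"method": "step_arm", "body": {
  "motion": [
    {"x": 3.2,"y": -2.5,"z": 0,"wx": 0,"wy": 0,"wz": -1.15},
    {"x": 6.4,"y": -5,"z": 0,"wx": 0,"wy": 0,"wz": -2.3},
    {"x": 9.6,"y": -7.5,"z": 0,"wx": 0,"wy": 0,"wz": -3.45},
    {"x": 12.8,"y": -10,"z": 0,"wx": 0,"wy": 0,"wz": -4.6},
    {"x": 16,"y": -12.5,"z": 0,"wx": 0,"wy": 0,"wz": -5.75}
  ],
  "gripper": 1
}}

```text
t: 2.42
tool_pos: [0.3464, -0.3931, 0.2314]
tcp_rot: [3.141, 0.0, 1.018]
contact_force: [1.1, 0.5, 0.1]
width: 1.002
gripper_force: 0.0
```

```bash
python3 -c "
from h import *
to([0.481,-0.149,0.17],106)"
```

```text
t 2.42 pos [ 0.3464 -0.3931  0.2314] rpy [1.7998e+02 2.0000e-02 5.8310e+01] j7 [ 0.91  0.37 -0.23  1.86  0.1   0.93  0.08] F [1.1 0.5 0.1] w 1.002
cm [27.84 -1.38  6.14] turn [ 0.    0.   -7.95]
```

Call:
{"method": "step_arm", "body": {
  "motion": [
    {"x": 4,"y": -0.2,"z": 0.8,"wx": 0,"wy": 0,"wz": -1.15},
    {"x": 8,"y": -0.4,"z": 1.6,"wx": 0,"wy": 0,"wz": -2.3},
    {"x": 12,"y": -0.6,"z": 2.4,"wx": 0,"wy": 0,"wz": -3.45},
    {"x": 16,"y": -0.8,"z": 3.2,"wx": 0,"wy": 0,"wz": -4.6},
    {"x": 20,"y": -1,"z": 4,"wx": 0,"wy": 0,"wz": -5.75}
  ]
}}

```text
t: 2.83
tool_pos: [0.4442, -0.2183, 0.1913]
tcp_rot: [3.141, 0.0, 1.62]
contact_force: [1.5, -0.8, -0.5]
width: 0.999
gripper_force: 0.0
```

```bash
python3 -c "
from h import *
to([0.481,-0.149,0.17],106)
c=eyes.capture('wrist'); save(c,'w1'); print(c['K'],-c['R'].T@c['t'],c['R'])
for t in ['stone_dop_grip','cone_dop_grip','flat_dop_grip','block_top']: print(t,[(np.round(d['centre'],3).tolist(),round(d['p'],2)) for d in eyes.look_for(c,t)[:3]])
"
```

```text
t 2.83 pos [ 0.4442 -0.2183  0.1913] rpy [1.7996e+02 2.0000e-02 9.2800e+01] j7 [ 0.67  0.39 -0.42  1.96  0.22  0.83  0.18] F [ 1.5 -0.8 -0.5] w 0.999
cm [6.74 4.02 2.13] turn [ 0.01  0.   -2.2 ]
[[371.64829954   0.         323.18380652]
 [  0.         371.64829954 238.64582931]
 [  0.           0.           1.        ]] [ 0.43936597 -0.14866213  0.33362929] [[ 9.98862293e-01  4.76831098e-02  6.63484473e-04]
 [ 4.56772638e-02 -9.60655972e-01  2.73959287e-01]
 [ 1.37006111e-02 -2.73617296e-01 -9.61741061e-01]]
stone_dop_grip [([0.35, -0.145, 0.057], 0.7), ([0.483, -0.148, 0.092], 0.59)]
cone_dop_grip [([0.465, -0.106, 0.065], 0.68), ([0.599, -0.096, 0.024], 0.65), ([0.678, -0.157, 0.058], 0.6)]
flat_dop_grip [([0.454, -0.058, 0.066], 0.82), ([0.597, -0.094, 0.023], 0.24)]
block_top [([0.6, -0.1, 0.023], 0.72), ([0.468, -0.107, 0.027], 0.65)]
```

View pics/w1.png

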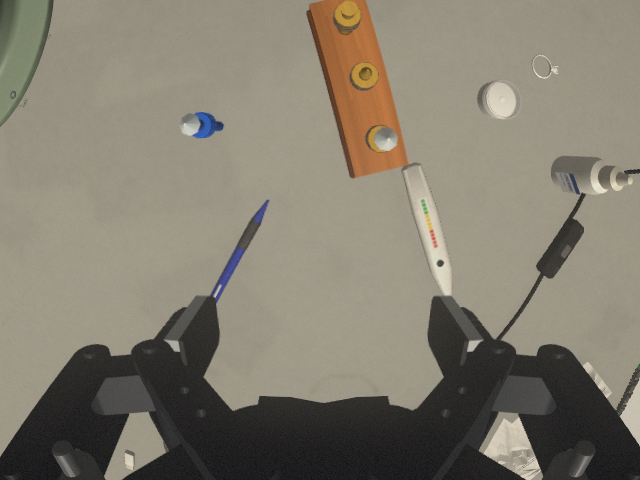

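The wrist view shows the stone dop at (385,138), the cone dop at (365,75), the flat dop at (347,15) and the tester's end at (413,170), beside the block.

```bash
cat >> h.py <<'E'
def fish(c,u,v,z):
    K=c['K']; d=np.array([u-K[0,2],v-K[1,2]])/K[0,0]; r=np.hypot(*d)
    ray=np.r_[d/r*np.sin(r),np.cos(r)]; w=c['R'].T@ray; o=-c['R'].T@c['t']
    return o+w*(z-o[2])/w[2]
E
python3 - <<'E'
from h import *
c=eyes.capture('wrist')
for n,u,v,z in [('stone',386,139,.090),('conetop',365,75,.084),('flat',348,11,.079),('collar cone',364,76,.066),('b1',352,178,.03),('b2',407,165,.03),('b3',310,12,.03)]: print(n,np.round(fish(c,u,v,z),4))
ds=eyes.trace(c,'stone_dop_grip')
for d in ds[:2]:
    v,u=np.nonzero(d['pixels']); print(u.min(),u.max(),v.min(),v.max(),d['p'])
im=c['image'][95:185,340:430]
cv2.imwrite('pics/w1c.png',cv2.resize(im[:,:,::-1],None,fx=6,fy=6,interpolation=cv2.INTER_CUBIC))
to([0.481,-0.149,0.17],106)
E
```

```text
stone [ 0.4802 -0.1505  0.09  ]
conetop [ 0.4651 -0.108   0.084 ]
flat [ 0.4524 -0.061   0.079 ]
collar cone [ 0.4662 -0.1057  0.066 ]
b1 [ 0.4642 -0.1843  0.03  ]
b2 [ 0.5094 -0.1708  0.03  ]
b3 [ 0.4241 -0.0462  0.03  ]
179 223 110 135 0.93
366 397 122 149 0.85
t 3.18 pos [ 0.4431 -0.221   0.1914] rpy [-1.800e+02  3.000e-02  9.235e+01] j7 [ 0.67  0.39 -0.42  1.96  0.21  0.83  0.18] F [-0.1 -0.1 -0.2] w 0.998
cm [7.04 4.08 2.14] turn [-0.    0.   -2.28]
```

View pics/w1c.png

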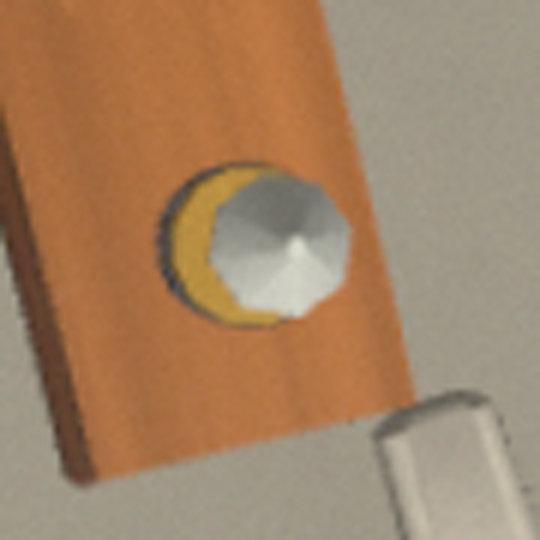

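Run:
```python
from h import *
c=eyes.capture('wrist')
print(fish(c,389.2,135.8,.097),fish(c,387,136.2,.090),fish(c,381.2,135.8,.066))
to([0.479,-0.150,0.12],106.4)
```

```text
[ 0.48086341 -0.1491769   0.097     ] [ 0.48065231 -0.14948289  0.09      ] [ 0.48051349 -0.14930568  0.066     ]
t 3.23 pos [ 0.4431 -0.221   0.1915] rpy [1.800e+02 3.000e-02 9.234e+01] j7 [ 0.67  0.39 -0.42  1.96  0.21  0.83  0.18] F [ 0.7 -0.3  0. ] w 0.999
cm [6.95 3.87 7.15] turn [ 0.    0.   -2.34]
```

Call:
{"method": "step_arm", "body": {
  "motion": [
    {"x": 2.3,"y": 1.3,"z": 0,"wx": 0,"wy": 0,"wz": -0.8},
    {"x": 4.7,"y": 2.7,"z": 0,"wx": 0,"wy": 0,"wz": -1.6},
    {"x": 7.0,"y": 4.05,"z": 0,"wx": 0,"wy": 0,"wz": -2.34},
    {"x": 7.0,"y": 4.05,"z": 2,"wx": 0,"wy": 0,"wz": -2.34},
    {"x": 7.0,"y": 4.05,"z": 4,"wx": 0,"wy": 0,"wz": -2.34}
  ],
  "gripper": 0.75
}}

```text
t: 3.65
tool_pos: [0.482, -0.148, 0.1517]
tcp_rot: [3.139, 0.001, 1.86]
contact_force: [-0.0, -1.7, -1.0]
width: 0.751
gripper_force: 0.0
```

Run:
```python
from h import *
c=eyes.capture('wrist')
to([0.4806,-0.1493,0.042],106.4)
```

```text
t 3.7 pos [ 0.4797 -0.1484  0.1478] rpy [-1.7987e+02 -8.0000e-02  1.0649e+02] j7 [ 0.54  0.48 -0.47  1.98  0.31  0.76  0.18] F [-3.5  0.4 -5. ] w 0.749
cm [-0.13  0.09 10.58] turn [-0.02 -0.01  0.01]
```

Call:
{"method": "step_arm", "body": {
  "motion": [
    {"x": -0.1,"y": 0.05,"z": 3,"wx": 0,"wy": 0,"wz": 0},
    {"x": -0.1,"y": 0.05,"z": 6,"wx": 0,"wy": 0,"wz": 0},
    {"x": -0.1,"y": 0.05,"z": 9,"wx": 0,"wy": 0,"wz": 0},
    {"x": -0.1,"y": 0.05,"z": 11,"wx": 0,"wy": 0,"wz": 0},
    {"x": -0.1,"y": 0.05,"z": 11,"wx": 0,"wy": 0,"wz": 0}
  ]
}}

```text
t: 4.12
tool_pos: [0.4798, -0.1495, 0.0386]
tcp_rot: [-3.137, -0.002, 1.858]
contact_force: [-0.9, 0.4, -0.2]
width: 0.75
gripper_force: 0.0
```

Run:
```python
from h import *
c=eyes.capture('wrist')
to([0.4806,-0.1493,0.042],106.4)
```

```text
t 4.17 pos [ 0.4807 -0.1495  0.0406] rpy [-1.7985e+02 -7.0000e-02  1.0645e+02] j7 [ 0.46  0.66 -0.36  2.03  0.44  0.53  0.06] F [ 0.1 -0.6  0.7] w 0.752
cm [ 0.03 -0.01 -0.14] turn [-0.03 -0.01  0.01]
```

Call:
{"method": "step_arm", "body": {
  "motion": [
    {"x": 0,"y": 0,"z": 0,"wx": 0,"wy": 0,"wz": 0},
    {"x": 0,"y": 0,"z": 0,"wx": 0,"wy": 0,"wz": 0},
    {"x": 0,"y": 0,"z": 0,"wx": 0,"wy": 0,"wz": 0},
    {"x": 0,"y": 0,"z": 0,"wx": 0,"wy": 0,"wz": 0},
    {"x": 0,"y": 0,"z": 0,"wx": 0,"wy": 0,"wz": 0}
  ],
  "gripper": 0
}}

```text
t: 4.58
tool_pos: [0.4824, -0.1496, 0.0426]
tcp_rot: [3.14, 0.001, 1.859]
contact_force: [-0.6, -0.0, 13.6]
width: 0.208
gripper_force: 58.2
```

Call:
{"method": "step_arm", "body": {
  "motion": [
    {"x": 0,"y": 0,"z": 0,"wx": 0,"wy": 0,"wz": 0},
    {"x": 0,"y": 0,"z": 0,"wx": 0,"wy": 0,"wz": 0},
    {"x": 0,"y": 0,"z": 0,"wx": 0,"wy": 0,"wz": 0},
    {"x": 0,"y": 0,"z": 0,"wx": 0,"wy": 0,"wz": 0},
    {"x": 0,"y": 0,"z": 0,"wx": 0,"wy": 0,"wz": 0}
  ]
}}

```text
t: 5.0
tool_pos: [0.4824, -0.1495, 0.0426]
tcp_rot: [3.14, 0.001, 1.859]
contact_force: [-0.5, -0.9, 12.4]
width: 0.208
gripper_force: 58.2
```

Call:
{"method": "step_arm", "body": {
  "motion": [
    {"x": 0,"y": 0,"z": -1,"wx": 0,"wy": 0,"wz": 0},
    {"x": 0,"y": 0,"z": -3,"wx": 0,"wy": 0,"wz": 0},
    {"x": 0,"y": 0,"z": -6,"wx": 0,"wy": 0,"wz": 0},
    {"x": 0,"y": 0,"z": -9,"wx": 0,"wy": 0,"wz": 0},
    {"x": 0,"y": 0,"z": -12,"wx": 0,"wy": 0,"wz": 0}
  ]
}}

```text
t: 5.42
tool_pos: [0.4814, -0.1489, 0.1636]
tcp_rot: [3.141, -0.0, 1.859]
contact_force: [0.2, -0.1, 0.8]
width: 0.209
gripper_force: 58.8
```

Run:
```python
from h import *
# bench pose estimate from both cameras
for n in ('scene','side'):
    c=eyes.capture(n)
    for d in eyes.trace(c,'bench')[:1]:
        P=pts(c,d['pixels']); Q=P[(P[:,2]>.006)&(P[:,2]<.018)&(P[:,0]>.5)&(P[:,0]<.7)&(P[:,1]<.39)]
        print(n,cv2.minAreaRect(Q[:,:2].astype(np.float32)*1000))
    T=[]
    for d in eyes.trace(c,'stone_dop_grip')[:3]:
        P=pts(c,d['pixels']); print(np.round(np.median(P,0),3),d['p'])
s=np.radians(-7); B=np.array([.584,.197]); y=np.array([-np.sin(s),np.cos(s)])
S=B-.02*y; print('socket',S)
to([S[0],S[1],0.17],173)
```

```text
scene ((588.6883544921875, 202.77630615234375), (374.20159912109375, 74.88890075683594), 83.10191345214844)
[ 0.485 -0.151  0.182] 0.53
side ((571.5816650390625, 87.96735382080078), (146.0448760986328, 72.4184341430664), 82.39647674560547)
[ 0.345 -0.148  0.053] 0.74
[ 0.482 -0.154  0.179] 0.67
socket [0.58156261 0.17714908]
t 5.72 pos [ 0.4813 -0.1492  0.1611] rpy [-1.7997e+02 -1.0000e-02  1.0651e+02] j7 [ 0.55  0.46 -0.48  1.96  0.3   0.79  0.19] F [-0.3  0.2 -0.7] w 0.211
cm [28.44 18.89 -0.89] turn [ -0.    -0.   -11.08]
```

Call:
{"method": "step_arm", "body": {
  "motion": [
    {"x": 2.6,"y": 2.0,"z": -1.2,"wx": 0,"wy": 0,"wz": 0.5},
    {"x": 5.2,"y": 4,"z": -2.4,"wx": 0,"wy": 0,"wz": 1},
    {"x": 7.8,"y": 6,"z": -3.6,"wx": 0,"wy": 0,"wz": 1.5},
    {"x": 10.4,"y": 8,"z": -4.8,"wx": 0,"wy": 0,"wz": 2},
    {"x": 13,"y": 10,"z": -6,"wx": 0,"wy": 0,"wz": 2.5}
  ]
}}

```text
t: 6.13
tool_pos: [0.5404, 0.0056, 0.221]
tcp_rot: [-3.14, -0.0, 1.595]
contact_force: [-0.1, -0.6, 0.6]
width: 0.207
gripper_force: 58.9
```

Run:
```python
from h import *
to([.574,.1,0.22],83)
```

```text
t 6.13 pos [0.5404 0.0056 0.221 ] rpy [-1.7989e+02 -1.0000e-02  9.1380e+01] j7 [ 0.23  0.43 -0.47  1.82  0.23  0.95 -0.31] F [-0.1 -0.6  0.6] w 0.207
cm [9.36 3.59 0.1 ] turn [-0.02  0.    1.4 ]
```

Call:
{"method": "step_arm", "body": {
  "motion": [
    {"x": 3.1,"y": 1.2,"z": 0,"wx": 0,"wy": 0,"wz": 0.5},
    {"x": 6.2,"y": 2.4,"z": 0,"wx": 0,"wy": 0,"wz": 1},
    {"x": 9.3,"y": 3.6,"z": 0,"wx": 0,"wy": 0,"wz": 1.4},
    {"x": 9.3,"y": 3.6,"z": 0,"wx": 0,"wy": 0,"wz": 1.4},
    {"x": 9.3,"y": 3.6,"z": 0,"wx": 0,"wy": 0,"wz": 1.4}
  ]
}}

```text
t: 6.55
tool_pos: [0.5737, 0.1, 0.22]
tcp_rot: [-3.139, -0.0, 1.454]
contact_force: [-0.6, -0.5, -0.3]
width: 0.209
gripper_force: 58.9
```

Run:
```python
from h import *
c=eyes.capture('wrist'); save(c,'w2')
for t in ['socket','flap','flap_pin','hinge_mid','bench','stone_dop_grip']: print(t,[(np.round(d['centre'],3).tolist(),round(d['p'],2)) for d in eyes.look_for(c,t)[:3]])
np.save('c2.npy',c,allow_pickle=True)
to([.5836,.18,0.22],83)
```

```text
socket [([0.584, 0.17, 0.009], 0.68)]
flap [([0.595, 0.262, 0.055], 0.65), ([0.582, 0.172, 0.011], 0.27)]
flap_pin [([0.596, 0.269, 0.049], 0.86)]
hinge_mid [([0.581, 0.172, 0.011], 0.74)]
bench [([0.579, 0.173, 0.01], 0.98)]
stone_dop_grip [([0.577, 0.108, 0.247], 0.65), ([0.388, 0.164, 0.008], 0.59), ([0.582, 0.169, 0.01], 0.37)]
t 6.9 pos [0.5741 0.097  0.2213] rpy [-1.800e+02  1.000e-02  8.305e+01] j7 [ 0.04  0.49 -0.44  1.71  0.24  0.99 -0.61] F [-0.5  0.4 -0.7] w 0.212
cm [ 8.36 -0.06  0.13] turn [-0.    0.    0.01]
```

View pics/w2.png

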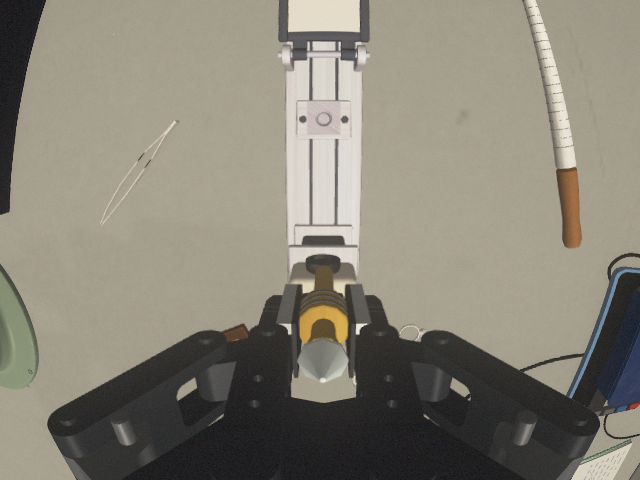

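The wrist view shows the socket bore at (323,119), the hinge bar at (325,55), and the held dop with its stone at (323,375) and its foot near (323,260).

Run:
```python
from h import *
c=eyes.capture('wrist')
g=cv2.cvtColor(c['image'],cv2.COLOR_RGB2GRAY)[100:140,300:350]
cc=cv2.HoughCircles(cv2.resize(g,None,fx=6,fy=6,interpolation=cv2.INTER_CUBIC),cv2.HOUGH_GRADIENT,1,60,param1=80,param2=20,minRadius=25,maxRadius=70)
print(None if cc is None else [(x/6+300,y/6+100,r/6) for x,y,r in cc[0][:4]])
S=fish(c,323.3,119,.046);print('S',S)
a=fish(c,291,55,.048);b=fish(c,358,55,.048);print('hinge',(a+b)/2,np.degrees(np.arctan2(*(b-a)[[1,0]])))
for n,u,v,z in [('L1',287,220,.012),('L2',286.5,80,.012),('R1',358,220,.012),('R2',362,80,.012),('tip',323,380,.276),('foot',323,258,.187)]: print(n,fish(c,u,v,z))
im=c['image'][95:145,295:355]; big=cv2.resize(im[:,:,::-1],None,fx=5,fy=5,interpolation=cv2.INTER_CUBIC)
im=c['image'][240:400,280:370]; big2=cv2.resize(im[:,:,::-1],None,fx=3,fy=3,interpolation=cv2.INTER_CUBIC)
C=np.zeros((480,580,3),np.uint8);C[:250,:300]=big;C[:,300:570]=big2;cv2.imwrite('pics/w2c.png',C)
to([S[0],S[1],0.22],83)
```

```text
[(np.float32(322.25), np.float32(114.416664), np.float32(6.0333333))]
S [0.58301637 0.18021795 0.046     ]
hinge [0.59083046 0.23545327 0.048     ] -6.946993937760153
L1 [0.53629588 0.08984398 0.012     ]
L2 [0.55381953 0.22339487 0.012     ]
R1 [0.60490878 0.08139691 0.012     ]
R2 [0.62360579 0.21486592 0.012     ]
tip [0.5728686  0.09896417 0.276     ]
foot [0.57372213 0.10622752 0.187     ]
t 6.95 pos [0.5741 0.0971 0.2213] rpy [-1.800e+02  1.000e-02  8.306e+01] j7 [ 0.04  0.49 -0.44  1.71  0.24  0.99 -0.61] F [ 0.   0.2 -0.1] w 0.209
cm [ 8.36 -0.12  0.13] turn [-0.    0.    0.01]
```

View pics/w2c.png

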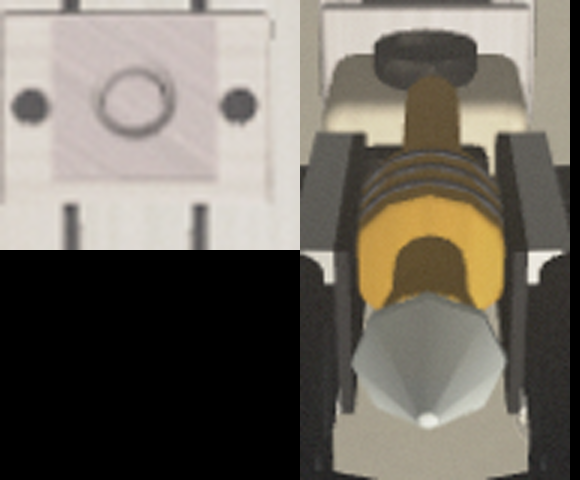

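Run:
```python
from h import *
c=eyes.capture('wrist')
S=fish(c,322.1,115.3,.046);print('S',S)
for n,u,v,z in [('tip',322.7,380,.276),('foot edge',324,266,.187),('rodL',315.3,288,.187),('rodR',332.5,288,.187)]: print(n,fish(c,u,v,z))
to([S[0],S[1],0.15],83)
```

```text
S [0.58243768 0.18368491 0.046     ]
tip [0.57280257 0.09910782 0.276     ]
foot edge [0.57373323 0.10208001 0.187     ]
rodL [0.56779697 0.09057515 0.187     ]
rodR [0.57662344 0.08948871 0.187     ]
t 7.0 pos [0.5742 0.0973 0.2214] rpy [179.99   0.    83.07] j7 [ 0.04  0.49 -0.44  1.71  0.24  0.99 -0.61] F [ 0.6  0.6 -0. ] w 0.207
cm [ 8.68 -0.22  7.14] turn [0.   0.   0.01]
```

Call:
{"method": "step_arm", "body": {
  "motion": [
    {"x": 4,"y": -0.1,"z": 0,"wx": 0,"wy": 0,"wz": 0},
    {"x": 8,"y": -0.1,"z": 1,"wx": 0,"wy": 0,"wz": 0},
    {"x": 8.6,"y": -0.1,"z": 5,"wx": 0,"wy": 0,"wz": 0},
    {"x": 8.6,"y": -0.1,"z": 8.5,"wx": 0,"wy": 0,"wz": 0},
    {"x": 8.6,"y": -0.1,"z": 11.5,"wx": 0,"wy": 0,"wz": 0}
  ]
}}

```text
t: 7.42
tool_pos: [0.5828, 0.1839, 0.1043]
tcp_rot: [-3.141, 0.0, 1.452]
contact_force: [0.4, -0.8, -0.8]
width: 0.21
gripper_force: 58.9
```

Run:
```python
from h import *
for i in range(3): c=eyes.capture('wrist')
im=c['image'][180:300,270:380]; cv2.imwrite('pics/w3.png',cv2.resize(im[:,:,::-1],None,fx=5,fy=5,interpolation=cv2.INTER_CUBIC))
to([.583,.183,0.1],83)
c=eyes.capture('side'); save(c,'s3')
```

```text
t 7.57 pos [0.5825 0.1829 0.1052] rpy [-1.7982e+02  8.0000e-02  8.3120e+01] j7 [-0.13  0.68 -0.4   1.72  0.34  0.81 -0.81] F [ 0.2 -0.5  0.6] w 0.209
cm [0.01 0.05 0.52] turn [-0.03  0.01  0.02]
```

View pics/w3.png

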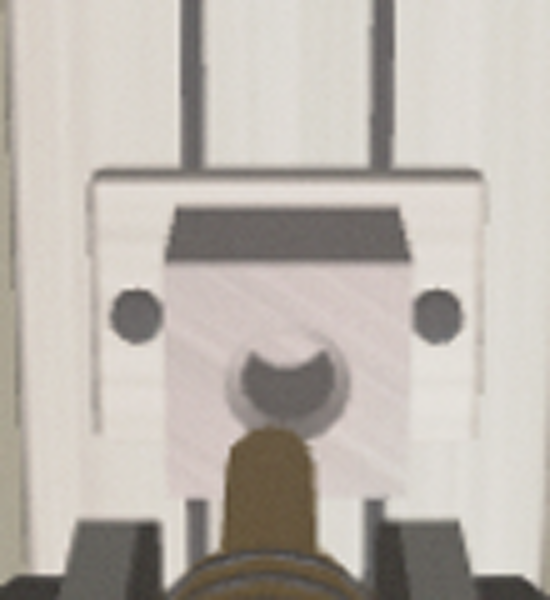

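The close-up shows the bore mouth centred at about (327.6,256.2) and the rod's foot edge at (324,265.6).

Run:
```python
from h import *
c=eyes.capture('wrist')
S=fish(c,327.6,256.2,.046); f=fish(c,324,265.6,.071)
bx=np.array([.9927,-.1206]);by=np.array([.1206,.9927])
fc=f[:2]-by*.0045
d=S[:2]-fc
print('S',S,'foot',fc,'d along tool x(bench y)',d@by,'tool y(bench x)',d@bx)
for w in (315,333): print(fish(c,w,282,.08))
print(np.linalg.norm((fish(c,315,256.2,.046)-fish(c,340,256.2,.046))))
o=ctrl.get_obs();print(o['tool_pos'])
```

```text
S [0.58495426 0.18432613 0.046     ] foot [0.58270147 0.18342525] d along tool x(bench y) 0.00116599062298472 tool y(bench x) 0.0021276952177208346
[0.57818019 0.18312894 0.08      ]
[0.58698659 0.18205226 0.08      ]
0.014444916463700367
[0.58433886 0.18354175 0.1081366 ]
```

Call:
{"method": "step_arm", "body": {
  "motion": [
    {"x": 0.1,"y": 0.2,"z": 0.5,"wx": 0,"wy": 0,"wz": 0},
    {"x": 0.1,"y": 0.2,"z": 1.0,"wx": 0,"wy": 0,"wz": 0},
    {"x": 0.1,"y": 0.2,"z": 1.5,"wx": 0,"wy": 0,"wz": 0},
    {"x": 0.1,"y": 0.2,"z": 1.8,"wx": 0,"wy": 0,"wz": 0},
    {"x": 0.1,"y": 0.2,"z": 1.8,"wx": 0,"wy": 0,"wz": 0}
  ]
}}

```text
t: 8.08
tool_pos: [0.5853, 0.184, 0.0878]
tcp_rot: [-3.141, 0.0, 1.451]
contact_force: [-0.9, 0.5, 0.3]
width: 0.208
gripper_force: 58.9
```

Run:
```python
from h import *
for i in range(6):
    o=ctrl.get_obs();print(np.round(o['tool_pos'],4),np.round(o['contact_force'],1)); c=eyes.capture('wrist')
im=c['image'][210:310,275:375]; cv2.imwrite('pics/w4.png',cv2.resize(im[:,:,::-1],None,fx=5,fy=5,interpolation=cv2.INTER_CUBIC))
to([.585,.1843,0.0586],83)
```

```text
[0.5853 0.184  0.0878] [-0.9  0.5  0.3]
[0.5854 0.1841 0.088 ] [-0.2 -0.6 -0.1]
[0.5855 0.1841 0.0883] [-0.1 -0.5 -0.1]
[0.5856 0.1842 0.0884] [-0.3  0.3 -0.1]
[0.5857 0.1842 0.0885] [-0.8  0.1 -0.2]
[0.5857 0.1842 0.0885] [ 0.3  0.2 -0.5]
t 8.38 pos [0.5857 0.1841 0.0885] rpy [ 1.7999e+02 -1.0000e-02  8.3120e+01] j7 [-0.14  0.7  -0.39  1.72  0.35  0.78 -0.82] F [ 1.2  0.2 -0.3] w 0.208
cm [ 0.01 -0.07  2.99] turn [ 0.   -0.    0.02]
```

View pics/w4.png

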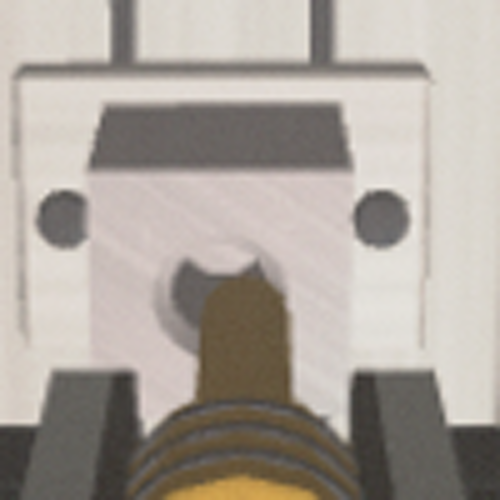

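The mouth is centred at about (319.1,269.8) and the rod at column 324.6, so the dop now sits about 3 mm too far along tool y.

Run:
```python
from h import *
c=eyes.capture('wrist')
S=fish(c,319.1,269.8,.046); f=fish(c,324.6,265,.054)
bx=np.array([.9927,-.1206]);by=np.array([.1206,.9927])
fc=f[:2]-by*.0045
d=S[:2]-fc
print('S',S,'foot',fc,'tool x',d@by,'tool y',d@bx)
to([.585,.1843,0.0586],83)
```

```text
S [0.58208321 0.18434687 0.046     ] foot [0.58508183 0.18510538] tool x -0.001114607029715712 tool y -0.002885246599816207
t 8.43 pos [0.5857 0.1842 0.0885] rpy [ 1.7999e+02 -1.0000e-02  8.3120e+01] j7 [-0.14  0.7  -0.39  1.72  0.35  0.78 -0.82] F [-0.2 -0.1 -0.7] w 0.209
cm [ 0.01 -0.07  2.99] turn [ 0.   -0.    0.02]
```

Call:
{"method": "step_arm", "body": {
  "motion": [
    {"x": -0.1,"y": -0.3,"z": 0,"wx": 0,"wy": 0,"wz": 0},
    {"x": -0.1,"y": -0.3,"z": 0,"wx": 0,"wy": 0,"wz": 0},
    {"x": -0.1,"y": -0.3,"z": 0,"wx": 0,"wy": 0,"wz": 0},
    {"x": -0.1,"y": -0.3,"z": 0,"wx": 0,"wy": 0,"wz": 0},
    {"x": -0.1,"y": -0.3,"z": 0,"wx": 0,"wy": 0,"wz": 0}
  ]
}}

```text
t: 8.85
tool_pos: [0.5825, 0.1835, 0.0883]
tcp_rot: [3.142, -0.0, 1.451]
contact_force: [0.5, 0.5, -0.8]
width: 0.208
gripper_force: 58.9
```

Run:
```python
from h import *
for i in range(4): c=eyes.capture('wrist')
to([.5827,.1834,0.0586],83)
im=c['image'][210:310,275:375].astype(int)
# rod (brass) and plate columns
for r in (60,64,68):
    row=im[r]; br=(row[:,0]-row[:,2])>35; u=np.nonzero(br)[0]; print(r,u.min()+275 if len(u) else None,u.max()+275 if len(u) else None)
row=im[38].sum(1); print('edges row248',[(i+275,int(row[i])) for i in range(5,95,1) if abs(row[i+1]-row[i-1])>60])
cv2.imwrite('pics/w5.png',cv2.resize(im.astype(np.uint8)[:,:,::-1],None,fx=5,fy=5,interpolation=cv2.INTER_CUBIC))
```

```text
t 9.05 pos [0.5825 0.1835 0.0883] rpy [-180.      0.     83.12] j7 [-0.14  0.7  -0.39  1.73  0.35  0.78 -0.82] F [-0.1 -0.3 -0.2] w 0.21
cm [-0.01  0.02  2.97] turn [-0.    0.    0.02]
60 316 329
64 316 331
68 315 332
edges row248 [(282, 591), (284, 534), (285, 626), (287, 634), (288, 503), (289, 343), (296, 242), (297, 484), (298, 576), (350, 605), (351, 500), (352, 333), (359, 270), (360, 416), (361, 616), (364, 625), (366, 578), (367, 641)]
```

View pics/w5.png

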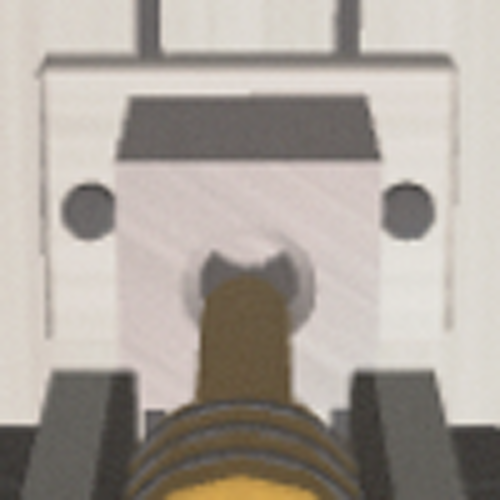

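Now it's centred, with the mouth at (324.6,268) and the rod at column 323.8. I'll insert it.

Call:
{"method": "step_arm", "body": {
  "motion": [
    {"x": 0,"y": 0,"z": 0.3,"wx": 0,"wy": 0,"wz": 0},
    {"x": 0,"y": 0,"z": 0.6,"wx": 0,"wy": 0,"wz": 0},
    {"x": 0,"y": 0,"z": 0.9,"wx": 0,"wy": 0,"wz": 0},
    {"x": 0,"y": 0,"z": 1.2,"wx": 0,"wy": 0,"wz": 0},
    {"x": 0,"y": 0,"z": 1.5,"wx": 0,"wy": 0,"wz": 0}
  ]
}}

```text
t: 9.47
tool_pos: [0.5824, 0.1835, 0.0728]
tcp_rot: [-3.141, 0.0, 1.451]
contact_force: [0.8, 0.2, -0.2]
width: 0.204
gripper_force: 58.9
```

Call:
{"method": "step_arm", "body": {
  "motion": [
    {"x": 0,"y": 0,"z": 0.4,"wx": 0,"wy": 0,"wz": 0},
    {"x": 0,"y": 0,"z": 0.8,"wx": 0,"wy": 0,"wz": 0},
    {"x": 0,"y": 0,"z": 1.2,"wx": 0,"wy": 0,"wz": 0},
    {"x": 0,"y": 0,"z": 1.4,"wx": 0,"wy": 0,"wz": 0},
    {"x": 0,"y": 0,"z": 1.4,"wx": 0,"wy": 0,"wz": 0}
  ]
}}

```text
t: 9.88
tool_pos: [0.5824, 0.1836, 0.059]
tcp_rot: [-3.141, 0.0, 1.451]
contact_force: [0.6, 0.6, -0.7]
width: 0.205
gripper_force: 59.2
```

Run:
```python
from h import *
for i in range(3): c=eyes.capture('wrist')
to([.5827,.1834,0.0586],83)
```

```text
t 10.03 pos [0.5825 0.1835 0.0593] rpy [180.    -0.    83.12] j7 [-0.15  0.74 -0.37  1.75  0.38  0.73 -0.84] F [-0.2 -0.7 -0. ] w 0.21
cm [-0.01  0.02  0.07] turn [ 0.   -0.    0.02]
```

Press down gently until there is contact.

Call:
{"method": "step_arm", "body": {
  "motion": [
    {"x": 0,"y": 0,"z": 0.05,"wx": 0,"wy": 0,"wz": 0},
    {"x": 0,"y": 0,"z": 0.1,"wx": 0,"wy": 0,"wz": 0},
    {"x": 0,"y": 0,"z": 0.15,"wx": 0,"wy": 0,"wz": 0},
    {"x": 0,"y": 0,"z": 0.2,"wx": 0,"wy": 0,"wz": 0},
    {"x": 0,"y": 0,"z": 0.2,"wx": 0,"wy": 0,"wz": 0}
  ]
}}

```text
t: 10.45
tool_pos: [0.583, 0.184, 0.0585]
tcp_rot: [3.14, -0.001, 1.451]
contact_force: [-4.1, -0.8, 17.9]
width: 0.206
gripper_force: 60.8
```

Call:
{"method": "step_arm", "body": {
  "motion": [
    {"x": 0,"y": 0,"z": -0.1,"wx": 0,"wy": 0,"wz": 0},
    {"x": 0,"y": 0,"z": -0.1,"wx": 0,"wy": 0,"wz": 0},
    {"x": 0,"y": 0,"z": -0.1,"wx": 0,"wy": 0,"wz": 0},
    {"x": 0,"y": 0,"z": -0.1,"wx": 0,"wy": 0,"wz": 0},
    {"x": 0,"y": 0,"z": -0.1,"wx": 0,"wy": 0,"wz": 0}
  ],
  "gripper": 0.7
}}

```text
t: 10.87
tool_pos: [0.5824, 0.1835, 0.0582]
tcp_rot: [-3.141, 0.0, 1.451]
contact_force: [-1.1, 0.6, -1.1]
width: 0.7
gripper_force: 0.0
```

Call:
{"method": "step_arm", "body": {
  "motion": [
    {"x": 0,"y": 0,"z": -1,"wx": 0,"wy": 0,"wz": 0},
    {"x": 0,"y": 0,"z": -3,"wx": 0,"wy": 0,"wz": 0},
    {"x": 0,"y": 0,"z": -6,"wx": 0,"wy": 0,"wz": 0},
    {"x": 0,"y": 0,"z": -10,"wx": 0,"wy": 0,"wz": 0},
    {"x": 0,"y": 0,"z": -14,"wx": 0,"wy": 0,"wz": 0}
  ]
}}

```text
t: 11.28
tool_pos: [0.5818, 0.1834, 0.2002]
tcp_rot: [-3.14, 0.0, 1.451]
contact_force: [0.8, -0.7, 0.9]
width: 0.704
gripper_force: 0.0
```

Run:
```python
from h import *
c=eyes.capture('wrist'); c=eyes.capture('wrist'); save(c,'w6')
c2=eyes.capture('scene')
for d in eyes.trace(c2,'stone_dop_grip')[:3]:
    P=pts(c2,d['pixels']); print(d['p'],np.median(P,0),np.percentile(P,[1,99],axis=0))
for t in ['flap','flap_pin']: print(t,[(np.round(d['centre'],3).tolist(),round(d['p'],2)) for d in eyes.look_for(c,t)[:3]])
to([.5827,.1834,0.2],83)
```

```text
0.65 [ 0.47251826 -0.1058664   0.05924056] [[ 0.45036171 -0.11240605  0.02973072]
 [ 0.47929596 -0.07805151  0.07845533]]
0.6 [0.58649761 0.18134621 0.07653242] [[0.53478079 0.17362041 0.01400976]
 [0.59489687 0.28860658 0.1085065 ]]
flap [([0.596, 0.286, 0.054], 0.63)]
flap_pin [([0.595, 0.288, 0.048], 0.77)]
t 11.58 pos [0.5821 0.1832 0.1979] rpy [-1.7995e+02  3.0000e-02  8.3120e+01] j7 [-0.1   0.56 -0.44  1.66  0.28  0.98 -0.76] F [-0.4  0.7  0.2] w 0.696
cm [ 0.03  0.06 -0.21] turn [-0.01  0.01  0.02]
```

View pics/w6.png

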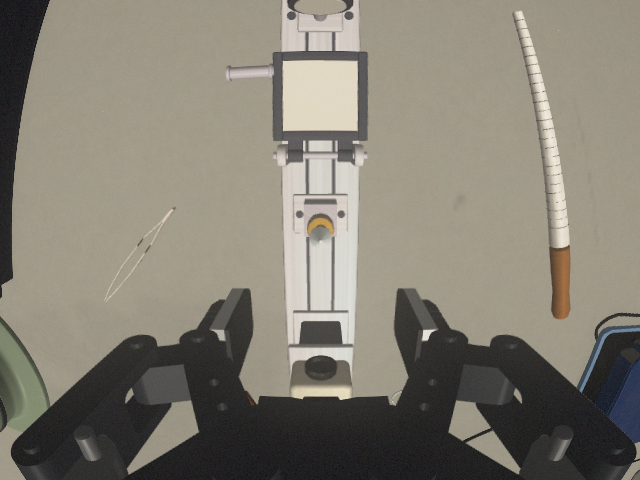

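The dop stands in the socket at (320,225). The flap is down, with its pin at (232–272,72). Next I'll fix the pin's position and check clearance to the lamp.

Run:
```python
from h import *
bx=np.array([.9928,-.1199]);by=np.array([.1199,.9928])
S=np.array([.5825,.1835])
c=eyes.capture('wrist')
for u,v,z in [(232,72,.048),(252,71.5,.048),(272,71,.048),(276,155,.048),(365,155,.048),(320,225,.1)]:
    p=fish(c,u,v,z)[:2]; d=p-S; print(u,v,p,'bench xy',d@bx, d@by-.02)
for n in ('scene','side'):
    c=eyes.capture(n); P=pts(c,np.ones((480,640),bool)); d=P[:,:2]-S; X=d@bx; Y=d@by-.02
    m=(Y>.12)&(Y<.22)&(abs(X)<.08)&(P[:,2]>.03)
    for lo in (.04,.06,.08,.09,.1,.105):
        q=m&(P[:,2]>lo)&(P[:,2]<lo+.02)
        if q.sum()>2: print(n,lo,q.sum(),'X',np.round(np.percentile(X[q],[2,98]),3),'Y',np.round(np.percentile(Y[q],[2,98]),3))
    # flap pin: z .03-.06, X -.075..-.042
    q=(X>-.08)&(X<-.042)&(P[:,2]>.035)&(P[:,2]<.065)&(Y>.06)&(Y<.14)
    print('pin',q.sum(),np.round(np.median(np.c_[X,Y,P[:,2]][q],0),4))
    q=(abs(X)<.015)&(abs(Y+.02)<.015)&(P[:,2]>.05); print('dop',np.round(np.percentile(np.c_[X,Y,P[:,2]][q],[2,50,98],axis=0),4).tolist())
p=S+.125*by-.060*bx; print('pin tgt',p)
to([p[0],p[1],.16],173.1)
```

```text
232 72 [0.52415473 0.31386785] bench xy -0.07355629023836363 0.1024335996064446
252 71.5 [0.54013259 0.31126784] bench xy -0.05738172974752048 0.10176805919067254
272 71 [0.5558206  0.30897342] bench xy -0.041531575461031735 0.10137114933941677
276 155 [0.55038778 0.2420695 ] bench xy -0.03890349921714691 0.0342975482942008
365 155 [0.61968556 0.23354901] bench xy 0.030916945137786755 0.03414720235121721
320 225 [0.57976469 0.19415836] bench xy -0.00399355229988323 -0.009746345417213448
scene 0.04 50 X [-0.014  0.039] Y [0.12  0.166]
scene 0.06 77 X [-0.015  0.024] Y [0.144 0.174]
scene 0.08 168 X [-0.018  0.026] Y [0.145 0.182]
scene 0.09 183 X [-0.017  0.025] Y [0.145 0.181]
scene 0.1 110 X [-0.012  0.021] Y [0.145 0.181]
scene 0.105 66 X [-0.01   0.016] Y [0.145 0.182]
pin 24 [-0.0494  0.1026  0.0505]
dop [[-0.0135, -0.0339, 0.0559], [0.0023, -0.0286, 0.2776], [0.0137, -0.0137, 0.3183]]
side 0.04 26 X [-0.019  0.031] Y [0.121 0.164]
side 0.06 45 X [-0.019  0.016] Y [0.143 0.159]
side 0.08 96 X [-0.023  0.022] Y [0.141 0.176]
side 0.09 110 X [-0.022  0.021] Y [0.142 0.179]
side 0.1 76 X [-0.018  0.018] Y [0.141 0.181]
side 0.105 52 X [-0.015  0.015] Y [0.14  0.182]
pin 33 [-0.0584  0.1011  0.05  ]
dop [[-0.0134, -0.0345, 0.0757], [-0.0002, -0.0304, 0.2835], [0.0134, -0.0174, 0.3177]]
pin tgt [0.5379195 0.314794 ]
t 11.73 pos [0.582  0.1833 0.1974] rpy [-1.7991e+02  4.0000e-02  8.3130e+01] j7 [-0.1   0.57 -0.44  1.66  0.28  0.98 -0.76] F [-0.3 -0.4 -0.5] w 0.697
cm [12.52 -5.95  3.74] turn [-2.0e-02 -1.0e-02 -1.5e+01]
```

Call:
{"method": "step_arm", "body": {
  "motion": [
    {"x": 2.5,"y": -1.2,"z": 0,"wx": 0,"wy": 0,"wz": -1.15},
    {"x": 5,"y": -2.4,"z": 0,"wx": 0,"wy": 0,"wz": -2.3},
    {"x": 7.5,"y": -3.6,"z": 0,"wx": 0,"wy": 0,"wz": -3.45},
    {"x": 10,"y": -4.8,"z": 0,"wx": 0,"wy": 0,"wz": -4.6},
    {"x": 12.5,"y": -6,"z": 0,"wx": 0,"wy": 0,"wz": -5.75}
  ],
  "gripper": 0.5
}}

```text
t: 12.15
tool_pos: [0.5371, 0.3159, 0.1977]
tcp_rot: [-3.141, -0.0, 2.059]
contact_force: [-0.1, 0.8, -0.2]
width: 0.5
gripper_force: 0.0
```

Call:
{"method": "step_arm", "body": {
  "motion": [
    {"x": 0,"y": 0,"z": 0,"wx": 0,"wy": 0,"wz": -1.15},
    {"x": 0,"y": 0,"z": 0,"wx": 0,"wy": 0,"wz": -2.3},
    {"x": 0,"y": 0,"z": 0,"wx": 0,"wy": 0,"wz": -3.45},
    {"x": 0,"y": 0,"z": 0,"wx": 0,"wy": 0,"wz": -4.6},
    {"x": 0,"y": 0,"z": 0,"wx": 0,"wy": 0,"wz": -5.75}
  ]
}}

```text
t: 12.57
tool_pos: [0.5376, 0.3147, 0.1976]
tcp_rot: [-3.141, -0.001, 2.661]
contact_force: [-0.5, 0.3, -0.6]
width: 0.502
gripper_force: 0.0
```

Call:
{"method": "step_arm", "body": {
  "motion": [
    {"x": 0,"y": 0,"z": 0,"wx": 0,"wy": 0,"wz": -1.15},
    {"x": 0,"y": 0,"z": 0,"wx": 0,"wy": 0,"wz": -2.3},
    {"x": 0,"y": 0,"z": 0,"wx": 0,"wy": 0,"wz": -3.5},
    {"x": 0,"y": 0,"z": 0,"wx": 0,"wy": 0,"wz": -3.5},
    {"x": 0,"y": 0,"z": 0,"wx": 0,"wy": 0,"wz": -3.5}
  ]
}}

```text
t: 12.98
tool_pos: [0.5377, 0.3146, 0.1976]
tcp_rot: [-3.141, -0.001, 3.017]
contact_force: [0.3, 0.1, -0.4]
width: 0.504
gripper_force: 0.0
```

Run:
```python
from h import *
for i in range(3): c=eyes.capture('wrist')
save(c,'w7')
to([.5379,.3148,.12],173.1)
for t in ['flap_pin','flap']:
    for d in eyes.trace(c,t)[:2]:
        v,u=np.nonzero(d['pixels']); print(t,d['p'],len(u),u.min(),u.max(),v.min(),v.max())
im=c['image'].astype(int).sum(2)//3
# predicted pin location in image: project by search
K=c['K']
def proj(X):
    q=c['R']@np.array(X)+c['t']; th=np.arctan2(np.hypot(q[0],q[1]),q[2]); s=th*K[0,0]/np.hypot(q[0],q[1]); return q[0]*s+K[0,2],q[1]*s+K[1,2]
bx=np.array([.9928,-.1199]);by=np.array([.1199,.9928]);S=np.array([.5825,.1835])
for X in (-.045,-.057,-.070):
    u,v=proj(np.r_[S+X*bx+.123*by,.048]); print(X,round(u,1),round(v,1)); r=int(round(v)); print(im[r,int(u)-20:int(u)+20].tolist())
```

```text
t 13.13 pos [0.5378 0.3148 0.1981] rpy [-1.7999e+02 -1.0000e-02  1.7293e+02] j7 [-0.1   0.67 -0.82  1.61  0.54  1.1   0.39] F [0.5 0.1 1.1] w 0.501
cm [-0.01  0.    7.81] turn [-0.   -0.   -0.03]
flap_pin 0.63 7258 237 344 203 330
flap 0.79 7144 237 344 204 330
flap 0.25 56 52 62 334 349
-0.045 320.9 241.9
[213, 212, 212, 213, 213, 212, 214, 212, 211, 212, 212, 213, 212, 213, 212, 211, 210, 211, 188, 191, 202, 210, 217, 217, 208, 190, 177, 160, 145, 121, 121, 181, 211, 211, 211, 210, 212, 211, 210, 208]
-0.057 320.8 227.7
[162, 160, 160, 162, 161, 162, 163, 164, 162, 162, 161, 164, 163, 161, 163, 163, 163, 161, 161, 188, 201, 211, 216, 217, 208, 191, 177, 160, 144, 123, 117, 144, 159, 160, 162, 160, 163, 160, 161, 160]
-0.07 320.7 212.0
[163, 161, 160, 162, 161, 164, 162, 162, 163, 164, 162, 161, 160, 162, 159, 162, 164, 162, 157, 186, 201, 209, 216, 217, 205, 190, 176, 159, 140, 120, 114, 144, 158, 161, 162, 162, 162, 161, 158, 161]
```

Run:
```python
from h import *
c=eyes.capture('wrist')
im=c['image'].astype(int).sum(2)//3
for u in (300,325,336): print(u,im[190:262,u].tolist())
for v in (205,215,225,232): print(v,im[v,310:340].tolist())
```

```text
300 [162, 163, 161, 160, 160, 161, 161, 164, 161, 161, 163, 162, 164, 160, 162, 160, 162, 159, 162, 162, 162, 161, 163, 162, 162, 162, 163, 161, 161, 160, 163, 161, 161, 162, 161, 163, 162, 161, 162, 160, 161, 161, 165, 161, 162, 162, 159, 122, 105, 133, 177, 209, 213, 210, 210, 209, 209, 212, 143, 87, 83, 95, 102, 104, 105, 104, 106, 105, 101, 175, 214, 216]
325 [162, 161, 160, 161, 161, 159, 161, 162, 162, 163, 160, 162, 144, 103, 106, 131, 190, 188, 184, 184, 190, 189, 188, 191, 187, 190, 187, 188, 191, 190, 187, 188, 188, 188, 188, 189, 189, 188, 189, 187, 190, 188, 188, 191, 189, 189, 189, 190, 188, 189, 189, 189, 187, 189, 191, 190, 184, 142, 164, 179, 181, 173, 137, 105, 105, 105, 104, 105, 101, 209, 214, 216]
336 [162, 162, 160, 161, 158, 160, 161, 163, 163, 161, 162, 163, 161, 163, 162, 161, 163, 161, 162, 162, 162, 161, 163, 161, 160, 160, 160, 160, 161, 160, 163, 160, 158, 159, 161, 161, 160, 160, 161, 161, 162, 161, 162, 163, 164, 161, 156, 118, 101, 139, 179, 204, 211, 206, 203, 204, 204, 207, 141, 88, 86, 95, 103, 105, 103, 106, 104, 105, 98, 97, 107, 107]
205 [162, 160, 161, 161, 161, 160, 164, 180, 175, 174, 162, 144, 137, 133, 132, 131, 129, 138, 132, 124, 120, 115, 105, 129, 161, 161, 161, 162, 161, 162]
215 [164, 164, 162, 161, 162, 163, 160, 162, 166, 190, 200, 213, 217, 215, 204, 190, 173, 154, 141, 116, 113, 146, 161, 159, 161, 162, 160, 163, 163, 161]
225 [161, 161, 161, 162, 164, 162, 162, 162, 161, 190, 203, 213, 219, 216, 203, 189, 171, 155, 137, 120, 122, 147, 158, 160, 160, 164, 161, 161, 161, 158]
232 [163, 160, 162, 163, 162, 163, 162, 161, 159, 189, 203, 213, 218, 216, 204, 188, 173, 157, 138, 117, 124, 149, 162, 161, 163, 162, 162, 163, 163, 160]
```

Call:
{"method": "step_arm", "body": {
  "motion": [
    {"x": -0.15,"y": 0.12,"z": 2.5,"wx": 0,"wy": 0,"wz": 0},
    {"x": -0.15,"y": 0.12,"z": 5.5,"wx": 0,"wy": 0,"wz": 0},
    {"x": -0.15,"y": 0.12,"z": 8.5,"wx": 0,"wy": 0,"wz": 0},
    {"x": -0.15,"y": 0.12,"z": 11,"wx": 0,"wy": 0,"wz": 0},
    {"x": -0.15,"y": 0.12,"z": 12,"wx": 0,"wy": 0,"wz": 0}
  ]
}}

```text
t: 13.7
tool_pos: [0.5383, 0.3149, 0.0751]
tcp_rot: [-3.139, -0.003, 3.021]
contact_force: [-0.2, 0.4, -0.0]
width: 0.5
gripper_force: 0.0
```

Run:
```python
from h import *
for i in range(4): c=eyes.capture('wrist')
im=c['image'].astype(int).sum(2)//3
to([.5379,.3148,.031],173.1)
for v in (225,240,255,270,285): print(v,im[v,295:365].tolist())
for v in (300,320): print('fing',v,im[v,230:420:3].tolist())
```

```text
t 13.9 pos [0.5399 0.3164 0.0796] rpy [1.7994e+02 5.0000e-02 1.7310e+02] j7 [-0.15  0.81 -0.73  1.68  0.66  0.91  0.3 ] F [-0.2 -0.   0.2] w 0.5
cm [ 0.19 -0.19  4.86] turn [0.01 0.01 0.  ]
225 [158, 156, 158, 156, 159, 158, 158, 157, 156, 158, 158, 155, 157, 156, 156, 157, 157, 157, 157, 158, 157, 156, 155, 154, 157, 157, 156, 158, 156, 157, 160, 159, 157, 157, 155, 158, 156, 155, 156, 158, 158, 156, 157, 157, 155, 155, 157, 157, 155, 158, 159, 157, 157, 157, 155, 158, 158, 156, 158, 156, 157, 157, 158, 156, 156, 156, 158, 158, 154, 156]
240 [159, 157, 160, 155, 156, 157, 159, 154, 154, 156, 157, 155, 157, 158, 157, 156, 156, 155, 157, 157, 157, 158, 156, 155, 157, 157, 159, 156, 157, 156, 157, 153, 157, 158, 157, 156, 156, 158, 158, 155, 157, 154, 157, 156, 156, 155, 155, 155, 157, 155, 157, 158, 156, 159, 156, 155, 155, 157, 154, 156, 158, 157, 158, 156, 159, 157, 158, 157, 156, 155]
255 [158, 156, 157, 156, 157, 158, 159, 156, 157, 156, 158, 158, 155, 156, 157, 158, 149, 159, 186, 195, 198, 199, 206, 209, 210, 202, 197, 189, 182, 172, 164, 156, 144, 138, 125, 111, 100, 119, 144, 
[... 754 characters left out ...]
 135, 136, 133, 132, 135, 135, 131, 133, 133, 134, 132, 132, 133, 132, 131, 130, 128, 129, 129, 130, 128, 127]
fing 300 [207, 206, 139, 53, 58, 52, 93, 93, 90, 94, 88, 57, 56, 56, 103, 203, 203, 202, 202, 198, 200, 201, 203, 200, 198, 200, 201, 198, 193, 206, 207, 182, 155, 122, 161, 198, 199, 196, 196, 195, 194, 196, 196, 197, 197, 194, 192, 193, 131, 67, 63, 57, 79, 96, 94, 92, 91, 56, 60, 60, 129, 109, 81, 85]
fing 320 [51, 52, 51, 82, 90, 90, 92, 89, 58, 56, 53, 55, 59, 57, 56, 95, 97, 97, 98, 97, 101, 98, 98, 96, 98, 101, 103, 100, 100, 162, 192, 176, 151, 102, 98, 98, 100, 99, 96, 97, 94, 156, 199, 201, 200, 201, 199, 199, 60, 63, 64, 61, 64, 58, 65, 90, 89, 91, 94, 80, 55, 53, 53, 54]
```

Call:
{"method": "step_arm", "body": {
  "motion": [
    {"x": 0,"y": -0.05,"z": 1.2,"wx": 0,"wy": 0,"wz": 0},
    {"x": 0,"y": -0.05,"z": 2.4,"wx": 0,"wy": 0,"wz": 0},
    {"x": 0,"y": -0.05,"z": 3.6,"wx": 0,"wy": 0,"wz": 0},
    {"x": 0,"y": -0.05,"z": 4.8,"wx": 0,"wy": 0,"wz": 0},
    {"x": 0,"y": -0.05,"z": 4.8,"wx": 0,"wy": 0,"wz": 0}
  ]
}}

```text
t: 14.32
tool_pos: [0.5384, 0.3145, 0.0276]
tcp_rot: [-3.14, -0.002, 3.022]
contact_force: [-0.9, -0.8, -0.4]
width: 0.507
gripper_force: 0.0
```

Run:
```python
from h import *
for i in range(4): c=eyes.capture('wrist')
to([.5379,.3148,.031],173.1)
im=c['image'].astype(int).sum(2)//3
for v in (285,): print(v,im[v,295:365].tolist())
```

```text
t 14.52 pos [0.5396 0.3156 0.0307] rpy [1.7998e+02 1.0000e-02 1.7312e+02] j7 [-0.18  0.88 -0.69  1.7   0.72  0.83  0.26] F [-0.   0.6  0.3] w 0.497
cm [ 0.16 -0.1  -0.03] turn [0. 0. 0.]
285 [158, 158, 159, 155, 158, 157, 160, 157, 156, 153, 135, 119, 98, 97, 99, 99, 97, 100, 98, 98, 98, 100, 98, 95, 97, 97, 99, 97, 96, 100, 100, 95, 96, 99, 100, 98, 97, 97, 97, 97, 96, 97, 97, 98, 99, 99, 96, 119, 144, 159, 157, 156, 155, 157, 156, 156, 155, 156, 158, 156, 153, 158, 155, 152, 157, 157, 155, 157, 157, 158]
```

Close on the pin.

Call:
{"method": "step_arm", "body": {
  "motion": [
    {"x": 0,"y": 0,"z": 0,"wx": 0,"wy": 0,"wz": 0},
    {"x": 0,"y": 0,"z": 0,"wx": 0,"wy": 0,"wz": 0},
    {"x": 0,"y": 0,"z": 0,"wx": 0,"wy": 0,"wz": 0},
    {"x": 0,"y": 0,"z": 0,"wx": 0,"wy": 0,"wz": 0},
    {"x": 0,"y": 0,"z": 0,"wx": 0,"wy": 0,"wz": 0}
  ],
  "gripper": 0
}}

```text
t: 14.93
tool_pos: [0.5397, 0.3156, 0.0307]
tcp_rot: [3.141, 0.001, 3.022]
contact_force: [0.6, 0.6, 4.2]
width: 0.094
gripper_force: 58.6
```

Run:
```python
from h import *
for i in range(2): c=eyes.capture('side')
to([.5379,.3148,.031],173.1); print(ctrl.get_obs()['gripper_force'])
```

```text
t 15.03 pos [0.5397 0.3156 0.0307] rpy [1.7996e+02 3.0000e-02 1.7312e+02] j7 [-0.18  0.88 -0.69  1.7   0.72  0.83  0.26] F [-0.1  1.2  5.4] w 0.095
cm [ 0.17 -0.1  -0.03] turn [0.01 0.01 0.  ]
58.685975074768066
```

Call:
{"method": "step_arm", "body": {
  "motion": [
    {"x": 0,"y": -0.04,"z": -0.73,"wx": 0,"wy": 0,"wz": 0},
    {"x": 0,"y": -0.15,"z": -1.46,"wx": 0,"wy": 0,"wz": 0},
    {"x": 0,"y": -0.34,"z": -2.16,"wx": 0,"wy": 0,"wz": 0},
    {"x": 0,"y": -0.61,"z": -2.85,"wx": 0,"wy": 0,"wz": 0},
    {"x": 0,"y": -0.94,"z": -3.5,"wx": 0,"wy": 0,"wz": 0}
  ]
}}

```text
t: 15.45
tool_pos: [0.5386, 0.3072, 0.0661]
tcp_rot: [3.139, 0.001, 3.022]
contact_force: [3.5, 6.2, -0.7]
width: 0.091
gripper_force: 58.5
```

```bash
cat >> h.py <<'E'
def flapangle(n):
    bx=np.array([.9928,-.1199]);by=np.array([.1199,.9928]);S=np.array([.5825,.1835])
    c=eyes.capture(n); P=pts(c,np.ones((480,640),bool)); d=P[:,:2]-S; X=d@bx; Y=d@by-.02
    q=(abs(X)<.034)&(Y>.0)&(Y<.13)&(P[:,2]>.05)&(P[:,2]<.15)
    A=np.c_[X,Y,P[:,2]][q]
    if len(A)<20: print(n,'few',len(A)); return
    a=np.degrees(np.arctan2(A[:,2]-.048,A[:,1]-.0355)); r=np.hypot(A[:,2]-.048,A[:,1]-.0355)
    print(n,len(A),'ang',np.round(np.percentile(a[r>.04],[5,25,50,75,95]),1),'rmax',r.max().round(3))
E
python3 - <<'E'
from h import *
to([.5397,.3156,.0307],173.1); print(ctrl.get_obs()['gripper_force'])
flapangle('scene');flapangle('side')
E
```

```text
t 15.45 pos [0.5386 0.3072 0.0661] rpy [1.7985e+02 4.0000e-02 1.7315e+02] j7 [-0.14  0.82 -0.72  1.71  0.68  0.88  0.29] F [ 3.5  6.2 -0.7] w 0.091
cm [-0.01  0.84  3.54] turn [0.02 0.01 0.01]
58.467464447021484
scene 675 ang [26.  28.  28.9 30.  31.7] rmax 0.088
side 427 ang [27.7 29.8 31.  32.4 34.2] rmax 0.088
```

The flap follows, at about 30°, so I'll continue along the arc.

Call:
{"method": "step_arm", "body": {
  "motion": [
    {"x": 0,"y": -0.4,"z": -0.61,"wx": 0,"wy": 0,"wz": 0},
    {"x": 0,"y": -0.86,"z": -1.18,"wx": 0,"wy": 0,"wz": 0},
    {"x": 0,"y": -1.38,"z": -1.7,"wx": 0,"wy": 0,"wz": 0},
    {"x": 0,"y": -1.95,"z": -2.16,"wx": 0,"wy": 0,"wz": 0},
    {"x": 0,"y": -2.56,"z": -2.56,"wx": 0,"wy": 0,"wz": 0}
  ]
}}

```text
t: 15.97
tool_pos: [0.5359, 0.2844, 0.0932]
tcp_rot: [3.134, 0.002, 3.023]
contact_force: [0.1, 16.9, 21.4]
width: 0.087
gripper_force: 59.3
```

Run:
```python
from h import *
to([.5397,.3156,.0307],173.1); print(ctrl.get_obs()['gripper_force'])
flapangle('scene');flapangle('side')
```

```text
t 15.97 pos [0.5359 0.2844 0.0932] rpy [1.7958e+02 1.4000e-01 1.7322e+02] j7 [-0.09  0.77 -0.75  1.74  0.65  0.89  0.33] F [ 0.1 16.9 21.4] w 0.087
cm [0.01 3.1  6.27] turn [0.07 0.02 0.02]
59.25800085067749
scene 827 ang [53.  55.4 56.7 58.  59.7] rmax 0.087
side 556 ang [54.6 57.3 59.1 60.8 63.9] rmax 0.086
```

Run:
```python
from h import *
to([.5397,.3156,.0307],173.1)
flapangle('scene');flapangle('side')
to([.5397,.3156,.0307],173.1)
```

```text
t 16.07 pos [0.5359 0.2839 0.0936] rpy [1.7961e+02 1.5000e-01 1.7318e+02] j7 [-0.09  0.77 -0.75  1.74  0.65  0.89  0.33] F [-1.2 14.3 17.8] w 0.09
cm [0.01 3.15 6.32] turn [0.07 0.03 0.01]
scene 820 ang [53.6 55.7 57.1 58.7 60.6] rmax 0.086
side 560 ang [54.1 57.  58.8 60.7 63.6] rmax 0.087
t 16.17 pos [0.5359 0.2844 0.0934] rpy [1.7960e+02 1.5000e-01 1.7321e+02] j7 [-0.09  0.77 -0.75  1.74  0.65  0.89  0.33] F [-0.5 14.7 18.2] w 0.093
cm [0.01 3.1  6.29] turn [0.07 0.03 0.02]
```

The side force shows the real arc sits about 4.5 mm higher than I commanded. I'll correct for that and go to about 80°.

Call:
{"method": "step_arm", "body": {
  "motion": [
    {"x": 0,"y": 0,"z": -0.45,"wx": 0,"wy": 0,"wz": 0},
    {"x": 0,"y": -0.54,"z": -0.73,"wx": 0,"wy": 0,"wz": 0},
    {"x": 0,"y": -1.11,"z": -0.97,"wx": 0,"wy": 0,"wz": 0},
    {"x": 0,"y": -1.69,"z": -1.15,"wx": 0,"wy": 0,"wz": 0},
    {"x": 0,"y": -2.28,"z": -1.28,"wx": 0,"wy": 0,"wz": 0}
  ]
}}

```text
t: 16.58
tool_pos: [0.5329, 0.2597, 0.1053]
tcp_rot: [3.138, 0.002, 3.022]
contact_force: [-0.0, 7.2, 16.8]
width: 0.089
gripper_force: 59.7
```

Run:
```python
from h import *
flapangle('scene');flapangle('side')
flapangle('scene');flapangle('side')
to([.5397,.3156,.0307],173.1)
```

```text
scene 819 ang [75.6 77.5 78.8 80.  81.8] rmax 0.086
side 578 ang [77.1 79.9 81.7 83.4 86.7] rmax 0.087
scene 814 ang [76.3 78.4 79.8 80.9 82.9] rmax 0.087
side 579 ang [76.3 79.1 81.  83.  85.9] rmax 0.088
t 16.78 pos [0.5329 0.2595 0.1055] rpy [1.7981e+02 1.0000e-01 1.7314e+02] j7 [-0.04  0.74 -0.76  1.76  0.64  0.9   0.37] F [-1.8  6.4 17.9] w 0.09
cm [0.01 5.63 7.49] turn [0.03 0.02 0.01]
```

```bash
cat >> h.py <<'E'
def slope(n):
    bx=np.array([.9928,-.1199]);by=np.array([.1199,.9928]);S=np.array([.5825,.1835])
    c=eyes.capture(n); P=pts(c,np.ones((480,640),bool)); d=P[:,:2]-S; X=d@bx; Y=d@by-.02
    q=(abs(X)<.033)&(Y>.015)&(Y<.09)&(P[:,2]>.062)&(P[:,2]<.14)
    y=Y[q];z=P[q,2]
    for _ in range(4):
        m=np.polyfit(z,y,1); r=y-np.polyval(m,z); k=abs(r)<max(.0025,2*np.median(abs(r))); y,z=y[k],z[k]
    print(n,len(y),'slope angle',round(90+np.degrees(np.arctan(m[0])),2),'face y at .048:',np.polyval(m,.048).round(4),'at .118',np.polyval(m,.118).round(4),'res',r.std().round(4))
E
python3 - <<'E'
from h import *
for i in range(3): slope('scene');slope('side')
to([.5397,.3156,.0307],173.1)
E
```

```text
scene 530 slope angle 100.61 face y at .048: 0.0357 at .118 0.0488 res 0.0013
side 306 slope angle 101.42 face y at .048: 0.033 at .118 0.0472 res 0.0013
scene 546 slope angle 100.49 face y at .048: 0.036 at .118 0.0489 res 0.0013
side 335 slope angle 100.62 face y at .048: 0.0336 at .118 0.0467 res 0.0016
scene 538 slope angle 100.86 face y at .048: 0.0356 at .118 0.049 res 0.0013
side 306 slope angle 100.06 face y at .048: 0.0342 at .118 0.0466 res 0.0014
t 17.08 pos [0.5329 0.2597 0.1054] rpy [1.7981e+02 1.0000e-01 1.7316e+02] j7 [-0.04  0.74 -0.76  1.76  0.64  0.9   0.37] F [-3.   6.3 18.9] w 0.088
cm [0.01 5.61 7.48] turn [0.03 0.02 0.01]
```

Call:
{"method": "step_arm", "body": {
  "motion": [
    {"x": 0,"y": -0.2,"z": -0.2,"wx": 0,"wy": 0,"wz": 0},
    {"x": 0,"y": -0.45,"z": -0.25,"wx": 0,"wy": 0,"wz": 0},
    {"x": 0,"y": -0.7,"z": -0.3,"wx": 0,"wy": 0,"wz": 0},
    {"x": 0,"y": -0.9,"z": -0.33,"wx": 0,"wy": 0,"wz": 0},
    {"x": 0,"y": -1.05,"z": -0.35,"wx": 0,"wy": 0,"wz": 0}
  ]
}}

```text
t: 17.5
tool_pos: [0.5315, 0.2477, 0.1076]
tcp_rot: [3.14, 0.001, 3.021]
contact_force: [1.7, 5.4, 0.5]
width: 0.084
gripper_force: 59.0
```

Run:
```python
from h import *
for i in range(4): slope('scene');slope('side')
to([.5397,.3156,.0307],173.1)
```

```text
scene 542 slope angle 91.63 face y at .048: 0.0349 at .118 0.0369 res 0.0013
side 329 slope angle 90.52 face y at .048: 0.0336 at .118 0.0342 res 0.0017
scene 536 slope angle 91.22 face y at .048: 0.0354 at .118 0.0369 res 0.0013
side 331 slope angle 91.37 face y at .048: 0.0332 at .118 0.0349 res 0.0017
scene 557 slope angle 90.81 face y at .048: 0.0357 at .118 0.0367 res 0.0013
side 326 slope angle 91.02 face y at .048: 0.0338 at .118 0.035 res 0.0013
scene 547 slope angle 91.49 face y at .048: 0.0352 at .118 0.037 res 0.0013
side 331 slope angle 92.41 face y at .048: 0.0324 at .118 0.0353 res 0.0014
t 17.9 pos [0.5315 0.2478 0.1075] rpy [1.7996e+02 3.0000e-02 1.7312e+02] j7 [-0.02  0.73 -0.77  1.78  0.63  0.9   0.38] F [1.9 4.9 5.4] w 0.087
cm [-0.    6.83  7.68] turn [0.01 0.   0.  ]
```

Call:
{"method": "step_arm", "body": {
  "motion": [
    {"x": 0,"y": -0.08,"z": -0.02,"wx": 0,"wy": 0,"wz": 0},
    {"x": 0,"y": -0.16,"z": -0.04,"wx": 0,"wy": 0,"wz": 0},
    {"x": 0,"y": -0.16,"z": -0.04,"wx": 0,"wy": 0,"wz": 0},
    {"x": 0,"y": -0.16,"z": -0.04,"wx": 0,"wy": 0,"wz": 0},
    {"x": 0,"y": -0.16,"z": -0.04,"wx": 0,"wy": 0,"wz": 0}
  ]
}}

```text
t: 18.32
tool_pos: [0.5312, 0.2457, 0.108]
tcp_rot: [-3.141, 0.0, 3.021]
contact_force: [-0.2, 0.2, 10.9]
width: 0.088
gripper_force: 59.3
```

Run:
```python
from h import *
for i in range(4): slope('scene');slope('side')
to([.5397,.3156,.0307],173.1); print(ctrl.get_obs()['gripper_force'])
bx=np.array([.9928,-.1199]);by=np.array([.1199,.9928]);S=np.array([.5825,.1835])
for n in ('scene','side'):
    c=eyes.capture(n); P=pts(c,np.ones((480,640),bool)); d=P[:,:2]-S; X=d@bx; Y=d@by-.02
    q=(abs(X)<.012)&(abs(Y+.02)<.014)&(P[:,2]>.048)&(P[:,2]<.13)
    A=np.c_[X,Y,P[:,2]][q]; print('dop',len(A),np.round(np.percentile(A,[2,50,98],axis=0),4).tolist())
    for lo,hi in ((.068,.08),(.09,.113)): k=(A[:,2]>lo)&(A[:,2]<hi); print(lo,np.round(np.median(A[k],0),4))
```

```text
scene 536 slope angle 88.89 face y at .048: 0.0358 at .118 0.0345 res 0.0013
side 306 slope angle 89.36 face y at .048: 0.0333 at .118 0.0325 res 0.0013
scene 537 slope angle 89.5 face y at .048: 0.0353 at .118 0.0347 res 0.0013
side 306 slope angle 88.3 face y at .048: 0.0347 at .118 0.0327 res 0.0014
scene 529 slope angle 89.14 face y at .048: 0.0355 at .118 0.0345 res 0.0013
side 309 slope angle 88.83 face y at .048: 0.0337 at .118 0.0323 res 0.0015
scene 547 slope angle 89.42 face y at .048: 0.0356 at .118 0.0349 res 0.0013
side 338 slope angle 89.52 face y at .048: 0.0333 at .118 0.0327 res 0.0013
t 18.72 pos [0.5312 0.2457 0.108 ] rpy [-1.7998e+02  2.0000e-02  1.7311e+02] j7 [-0.02  0.73 -0.77  1.78  0.63  0.9   0.38] F [ 0.7  1.7 10.4] w 0.087
cm [-0.    7.05  7.73] turn [-0.  0.  0.]
59.28446173667908
dop 144 [[-0.0033, -0.028, 0.0507], [0.005, -0.022, 0.081], [0.0113, -0.013, 0.1097]]
0.068 [ 0.0062 -0.0254  0.0742]
0.09 [ 0.0046 -0.0207  0.1023]
dop 63 [[-0.0089, -0.0315, 0.0715], [-0.0009, -0.0237, 0.09], [0.0074, -0.0167, 0.1096]]
0.068 [-0.0063 -0.0246  0.0747]
0.09 [-0.     -0.0232  0.1022]
```

Call:
{"method": "step_arm", "body": {
  "motion": [
    {"x": 0,"y": 0.07,"z": -0.05,"wx": 0,"wy": 0,"wz": 0},
    {"x": 0,"y": 0.07,"z": -0.05,"wx": 0,"wy": 0,"wz": 0},
    {"x": 0,"y": 0.07,"z": -0.05,"wx": 0,"wy": 0,"wz": 0},
    {"x": 0,"y": 0.07,"z": -0.05,"wx": 0,"wy": 0,"wz": 0},
    {"x": 0,"y": 0.07,"z": -0.05,"wx": 0,"wy": 0,"wz": 0}
  ]
}}

```text
t: 19.23
tool_pos: [0.5313, 0.2463, 0.1081]
tcp_rot: [-3.141, 0.0, 3.021]
contact_force: [2.1, -0.7, 4.9]
width: 0.087
gripper_force: 59.1
```

Run:
```python
from h import *
for i in range(5): slope('scene');slope('side')
to([.5397,.3156,.0307],173.1); print(ctrl.get_obs()['gripper_force'])
```

```text
scene 549 slope angle 90.08 face y at .048: 0.0353 at .118 0.0354 res 0.0013
side 365 slope angle 89.87 face y at .048: 0.0338 at .118 0.0337 res 0.0016
scene 528 slope angle 89.82 face y at .048: 0.0357 at .118 0.0355 res 0.0013
side 298 slope angle 89.95 face y at .048: 0.0335 at .118 0.0335 res 0.0014
scene 539 slope angle 89.44 face y at .048: 0.036 at .118 0.0353 res 0.0013
side 303 slope angle 89.35 face y at .048: 0.0341 at .118 0.0333 res 0.0013
scene 546 slope angle 89.94 face y at .048: 0.0355 at .118 0.0354 res 0.0013
side 318 slope angle 90.89 face y at .048: 0.0328 at .118 0.0339 res 0.0014
scene 537 slope angle 90.37 face y at .048: 0.0348 at .118 0.0352 res 0.0013
side 318 slope angle 90.47 face y at .048: 0.0332 at .118 0.0338 res 0.0016
t 19.73 pos [0.5313 0.2465 0.1081] rpy [1.8000e+02 1.0000e-02 1.7311e+02] j7 [-0.02  0.73 -0.77  1.78  0.63  0.9   0.38] F [ 3.2 -1.   3.2] w 0.088
cm [-0.01  6.96  7.74] turn [0. 0. 0.]
58.929625153541565
```

The flap reads 90.0° from both cameras, held firmly, with little force on the wrist.

```bash
python3 -c "
from h import *
print(ctrl.finish_job())"
```

```text
the job is handed in; nothing more can be done
None
```

I handed the job in at about 20 s: the stone dop is fully home in the bench socket and released, and the gripper is still holding the flap upright at about 90° by its pin.

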